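Unlock and open the emergency drug case

ROBOT

A 6-joint arm with a two-finger parallel gripper is mounted at the origin on the work surface. World frame = base frame: x ahead of the robot, y to its left, z up, the work surface at z = 0. Lengths are in m, angles in rad, forces in N, time in s.
With the tool pointing down it reaches from about 0.35 to 0.975 m from the base axis. Payload 4.9 kg.
Tool frame: the origin (TCP) lies on the mounting face of the last link; the fingertips stand 173 mm ahead of it and the grasp point (between the pads) lies 155 mm ahead of it (tcp_to_grasp is the distance from the TCP to the grasp point, in m); z points along the fingers, y is the line along which they close (so a half turn about z gives the same grasp; the last joint's range is limited). The gripper opens to 85 mm and grips with 20 to 120 N. Pads are 22 mm wide; open, the fingers measure 114 mm over their backs; the gripper's body (76 mm by 85 mm) begins 54 mm behind the grasp point. The pads swing forward as they close: fully open they stand 13 mm farther back than shut.
Start: joints at [-1.268, 0.053, 1.613, -0, 1.476, -0.119], TCP at [0.256, -0.57, 0.405] pointing down, gripper open.
Joint ranges: [-3.01, 3.01], [-1.01, 2.22], [0.06, 2.58], [-1.02, 4.17], [0.09, 2.62], [-3.14, 3.14]. Speed limits (rad/s): [2.57, 2.57, 3.14, 3.14, 3.14, 3.14].

INTERFACE

Orientations are given as a rotation vector (axis times angle).
In Python, from station import get_obs, get_image, calibration, finish_job, tcp_to_grasp gives the robot as it stands. The module is installed in compiled form; this text tells all that it offers.
- The arm moves only by the tool arm_command, never from a script. Its argument "plan" is a list that holds one entry, the list of rows, each a list of 6 numbers: the shift along the tool's x, y, z in cm, then the turn, a rotation vector about the tool's x, y, z in rad. A call has 1 to 12 rows; each row is the pose to reach, as a shift and turn from the pose commanded when the call began, along the tool's axes at that moment; what a row does not reach only later rows make up. A row lasts 1/12 s, in which the tool goes at most 41.7 mm and 7.16 degrees, less where a joint would pass 70% of its speed; a pose out of reach is approached as far as the arm can. A call with a gripper value outside its range is refused whole. "gripper" is the closure, from -1 (fully open) to 1 (shut), set as the call begins (left out, the last holds). The fingers move at their own pace and stop on an object; "force" is the grip in N (left out, the last holds). Time passes only in rows, so rows that repeat a pose let the fingers close. It gives the time, the measured TCP pose, the force, the opening and the grip force at its end, in the units of the state.
- get_obs(): the state, without advancing time (a new reading comes with each control period).
- get_image(name): name is "side" or "top" or "wrist"; returns (picture, depth): 480x640x3 uint8, blue, green, red; 480x640 float32, m along the optical axis (not along the pixel's ray), 0 where there is no reading.
- calibration(name): a dict with "fx", "fy", "cx", "cy" (pixels), "pose" (4x4, takes a point from camera to world coordinates). Camera axes: x right, y up, looking along -z (the intrinsics and any distortion apply to the point x, -y, -z); pixel columns grow to the right and rows downward; lengths in m; the calibration is good to about 2 mm. A picture is of the moment at which its call begins: read the wrist's pose just before it. calibration takes no time and is no camera call; for the wrist camera it gives the pose at the moment of the call.
- finish_job(): hands the job in; it is judged then, once.
The state is a dict: "t": time; "q": joint angles; "dq": joint speeds; "effort": joint torques, N m; "tool_pos": TCP position; "tool_rot": TCP orientation; "contact_force": force on the tool from outside, world axes, zero at the start; "wrist_torque": the same for the moment, N m; "opening": finger opening in m; "grip_force": force on a finger pad.
Only numpy, scipy, OpenCV 4.12 (cv2) and the standard library are available. Lean on these libraries where they do the work, as an engineer would, in place of code of your own. Each camera call takes 0.05 s, during which the arm holds its last target. There are 200 camera calls.

TASK

Open the cream emergency drug case: slide its red safety tab sideways, away from the latch, right up against its stop but without ramming it, then lift the steel latch lever and swing it over to the front until it is past upright, never forcing it while the tab still holds it. Then raise the lid until it stands open by itself, at least half way to upright, and leave the other things on the table where they are.

Things in the scene. Friction and masses are not known exactly. Their poses are not given: they have to be found in the camera images.
- case: The drug case, cream painted steel with steel corner guards, 200 mm deep (its x), 300 mm wide (its y), 120 mm high to the lid's top; it stands fast on the table. Origin: centre of its underside; z up, x points from its front (the latch's side) to its back (the lid's hinges), y along its front to the left as seen from the front.
- tab_grip (a point): Centre of the red thumb fin of the safety tab. The fin is 20 mm (case x) by 10 mm (case y) by 22 mm high, so its top is 11 mm above this point; a steel guide cover lies 17 mm below this point (15.5 mm above the lid). With the tab locked and the lid shut it is at (-90, 52, 150) mm in the case's frame.
- bolt_guide: Steel guide that covers the bolt, 26 by 80 by 15.5 mm, fixed on the lid; the bolt's stop is inside it. Origin on the lid's top at (-90, 0, 120) mm in the case's frame, axes as the lid's; the cover runs from y = 18 to 98 mm. In this frame tab_grip has y = 52 mm when fully locked (it may start up to 2 mm further) and y grows as the tab is slid back.
- safety_tab: The red safety tab with its steel bolt. It slides along the case's +y (away from the latch) against about 3 N of friction and stays where left. Its bolt reaches out of the guide over the lever and holds it down; how far is set by a hidden adjusting screw and differs from case to case: the lever comes free after 5 to 23 mm of travel and the stop comes 2.5 mm beyond that; feel for it. Origin 14 mm below tab_grip.
- latch (a joint): Angle of the steel latch lever in rad: 0 lies flat on the lid, grows as its lip is lifted up and over towards the front (-x), ends at 2.3. Its pivot has about 0.1 N m of friction, so the lever stays where it is left; at about 0.75 its lip stands right above the pivot. While it is down its claw holds the lid shut.
- latch_lip (a point): Grip point on the upright lip at the lever's free end. The lip is a steel block 10 mm (case x) by 24 mm (case y) that rises from the lever's plate (plate top 7 mm above the lid) to 36 mm above the lid; this point is 11 mm below its top and centred, at (-45, 0, 145) mm in the case's frame when shut. The lever is 24 mm wide all along, with nothing beside the lip.
- latch_pivot (a point): Middle of the lever's pivot pin on the front of the case, at (-112, 0, 74) mm in the case's frame; the pin runs along the case's y.
- lever: The latch lever as a body (plate and lip); origin at the pivot, axes as the case's while it is down.
- lid (a joint): Lid angle in rad: 0 shut, grows as the front edge rises; ends at 1.6. The hinge is stiff (0.65 N m of friction), so the lid stays at any angle; raising it by the handle takes about 12 N at first.
- lid_handle (a point): Middle of the black bar of the carrying handle: a round bar 14 mm thick and 120 mm long along the case's y, fixed on two posts (at y = -52 and +52 mm), its axis 45 mm above the lid's top; at (0, 0, 165) mm in the case's frame when the lid is shut. It turns with the lid.
- lid_hinge (a point): Middle of the lid's hinge line, which runs along the case's y, at (100, 0, 91) mm in the case's frame.
- amber_bottle: Amber glass bottle, 60 mm across, 150 mm high, standing beside the case. Origin under its centre.
- blue_carton: Blue carton, 45 by 65 by 100 mm, standing beside the case. Origin under its centre.
- white_jar: White ceramic jar, 56 mm across, 60 mm high, beside the case. Origin under its centre.
- steel_spatula: Steel spatula, 170 mm long, lying beside the case.
- white_bowl: White bowl, 130 mm across, 45 mm high. Origin under its centre.
- yellow_tin: Yellow tin, 72 mm across, 100 mm high. Origin under its centre.
- brown_bottle: Small brown bottle, 52 mm across, 120 mm high. Origin under its centre.
- steel_cup: Steel cup, 72 mm across, 85 mm high. Origin under its centre.

How it is judged:
On the way, in this order (a step that is already met when the one before it is completed fails the run):
1. the safety tab is slid back until it presses on its stop (with more than 2.5 N), the latch still down and the lid shut (contact force between safety_tab and bolt_guide above 2.5 N and y of tab_grip in the frame of bolt_guide above 0.057 m and value of joint latch below 0.15 rad and value of joint lid below 0.05 rad), for 0.05 s.
2. the latch lever is swung over past upright (more than 1.0 rad) with the lid still shut (value of joint latch above 1 rad and value of joint lid below 0.1 rad), for 0.2 s.
At the end, for the whole second after the job is handed in: the lid stands open and at rest at 0.78 rad (45 degrees) or more, the latch lever is still swung over (0.9 rad or more) and the safety tab is still slid back (more than 5 mm of travel) (value of joint lid above 0.78 rad and velocity of joint lid between -0.05 and 0.05 rad/s and value of joint latch above 0.9 rad and y of tab_grip in the frame of bolt_guide above 0.057 m); the robot touches nothing.
It fails at once if the safety tab is rammed against its stop with more than 13 N (contact force between safety_tab and bolt_guide above 13 N).
It fails at once if the latch lever is forced against the safety tab's bolt with more than 16 N (contact force between lever and safety_tab above 16 N).
It fails at once if another thing on the table is pushed (moved more than 25 mm) (distance of any of amber_bottle, blue_carton, white_jar, steel_spatula, white_bowl, yellow_tin, brown_bottle, steel_cup from where it was at the start of the episode above 0.025 m).
It also fails if it takes over 61 s, if anything falls off the work surface, if the arm or the gripper's body presses on something with over 40 N, if the wrist force passes 120 N, or if a joint passes its speed limit or range.

## Working session

There is one attempt and no reset: what is moved stays moved. The work goes in short steps, Python scripts to look and compute and a tool call to move; the robot and the scene stay as the last step left them, time stands still between calls to the robot, and variables do not carry over. Pictures are saved under pics/ and viewed, at most 10 in all, crops included, and the job is handed in when it is done.

Besides the shell and the picture viewer there is one more tool, called after ">>>" as name([rows], argument=value, ...), one row to a line, values as JSON. arm_command: Moves the arm, as the interface text tells. Its arguments: {"type":"object","properties":{"plan":{"type":"array"},"gripper":{"type":"number"},"force":{"type":"number"}},"required":["plan"]}

```bash
mkdir -p pics; cat > h.py <<'E'
import numpy as np,cv2
from station import *
from scipy.spatial.transform import Rotation as R
def cloud(name):
    c=calibration(name); im,d=get_image(name)
    v,u=np.mgrid[0:480,0:640]
    P=np.stack([(u-c['cx'])/c['fx']*d,-(v-c['cy'])/c['fy']*d,-d],-1)
    T=np.array(c['pose']); W=P@T[:3,:3].T+T[:3,3]; W[d<=0]=np.nan
    return im,d,W
E
python3 - <<'E'
from h import *
o=get_obs();print({k:np.round(v,3) for k,v in o.items()},tcp_to_grasp)
for n in('top','side'):
    im,d,W=cloud(n);cv2.imwrite(f'pics/{n}.png',im);np.save(f'{n}.npy',W);c=calibration(n);print(n,np.round(c['pose'],3),c.keys())
E
```

```text
{'t': np.float64(0.0), 'q': array([-1.268,  0.053,  1.614, -0.   ,  1.476, -0.119]), 'dq': array([ 0.   , -0.001, -0.001,  0.001, -0.001, -0.002]), 'effort': array([ 1.0000e-03, -3.9368e+01, -3.7017e+01, -0.0000e+00,  7.0000e-03,
       -0.0000e+00]), 'tool_pos': array([ 0.256, -0.57 ,  0.403]), 'tool_rot': array([-3.07 , -0.657,  0.   ]), 'contact_force': array([0.277, 0.281, 0.607]), 'wrist_torque': array([-0.012,  0.033,  0.033]), 'grip_force': np.float64(0.0), 'opening': np.float64(0.085)} 0.1547
top [[-0.007  0.992 -0.127  0.318]
 [-1.    -0.005  0.017  0.012]
 [ 0.016  0.127  0.992  1.41 ]
 [ 0.     0.     0.     1.   ]] dict_keys(['fx', 'fy', 'cx', 'cy', 'pose'])
side [[-0.75   0.463 -0.472 -0.226]
 [-0.661 -0.542  0.519  0.789]
 [-0.016  0.701  0.713  1.197]
 [ 0.     0.     0.     1.   ]] dict_keys(['fx', 'fy', 'cx', 'cy', 'pose'])
```

View pics/top.png

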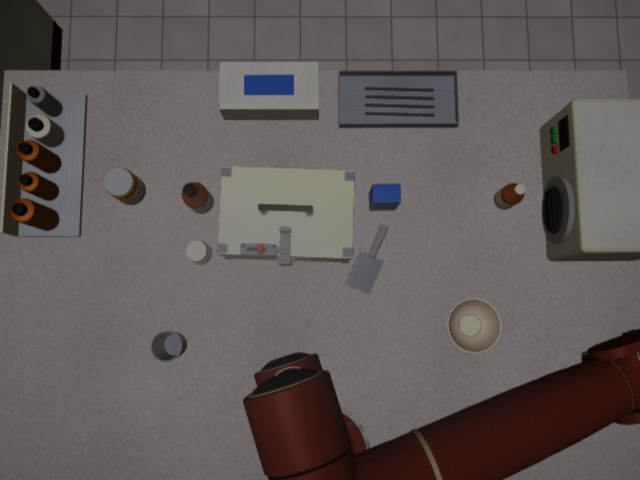

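View pics/side.png

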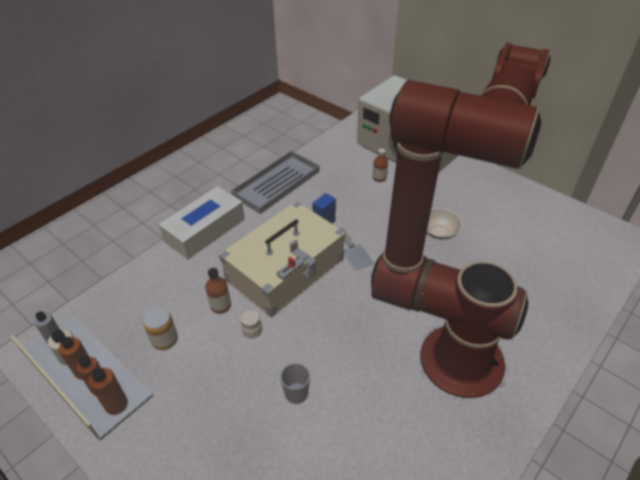

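Top view: case centred near (287,212), front towards the robot (down in the picture), red tab at (261,249), lever lip near (285,230), handle bar at (285,208). The jar (197,252) and amber bottle (195,195) are to its left, the carton (385,196) and spatula (367,260) to its right.

```bash
python3 - <<'E'
from h import *
W=np.load('top.npy');im=cv2.imread('pics/top.png')
S=W[150:275,205:370].reshape(-1,3);C=im[150:275,205:370].reshape(-1,3).astype(int)
m=(abs(S[:,2]-.12)<.006)
r=cv2.minAreaRect(S[m][:,:2].astype(np.float32)*1000);print('lid',r,np.median(S[m][:,2]))
k=(S[:,2]>.155)&(S[:,2]<.18);print('handle',S[k].mean(0),S[k].min(0),S[k].max(0),k.sum())
b=S[k][:,:2];u,s,v=np.linalg.svd(b-b.mean(0));print('dir',v[0],np.degrees(np.arctan2(v[0][1],v[0][0])))
red=(C[:,2]>C[:,1]+50)&(C[:,2]>C[:,0]+50)&(S[:,2]>.1);red&=S[:,2]>.14;print('red',np.median(S[red],0),red.sum(),S[red].min(0),S[red].max(0))
for (u,v) in[(285,230),(285,245),(285,260),(261,249),(245,249)]:print(u,v,W[v,u].round(3))
cv2.imwrite('pics/crop.png',cv2.resize(im[155:270,205:365],(800,575),interpolation=cv2.INTER_CUBIC))
E
```

```text
lid ((549.893798828125, 75.19214630126953), (305.2769775390625, 222.96726989746094), 87.82015228271484) 0.12003295774435951
handle [0.54559242 0.07981313 0.16835367] [0.46049074 0.01567141 0.1550142 ] [0.56576673 0.13407021 0.17919443] 417
dir [ 0.48447455 -0.87480536] -61.02194817715499
red [0.46966596 0.12946815 0.16088031] 31 [0.46210816 0.12453171 0.14046561] [0.47792394 0.13424565 0.16539639]
285 230 [0.509 0.075 0.155]
285 245 [0.479 0.076 0.13 ]
285 260 [0.446 0.077 0.127]
261 249 [0.467 0.127 0.162]
245 249 [0.469 0.164 0.142]
```

View pics/crop.png

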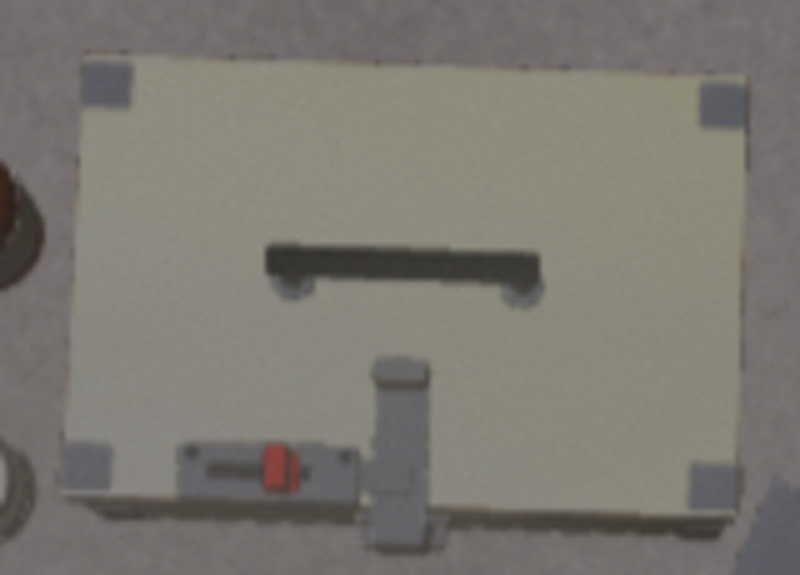

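```bash
cat >> h.py <<'E'
YAW=np.radians(-2.18); C=np.array([.556,.073,0])
def cw(p): # case mm -> world m
    return C+R.from_euler('z',YAW).apply(np.array(p)/1000)
def orient(close,flip,tilt=0): # closing line along case 'x'/'y'
    a=YAW+(np.pi/2 if close=='y' else 0)+(np.pi if flip else 0)
    y=np.array([np.cos(a),np.sin(a),0]);z=np.array([0,0,-1.]);x=np.cross(y,z)
    return R.from_euler('z',YAW)*R.from_euler('y',tilt)*R.from_euler('z',-YAW)*R.from_matrix(np.stack([x,y,z],1))
def row(tip_case,Rt,ahead=.173):
    o=get_obs();R0=R.from_rotvec(o['tool_rot'])
    t=cw(tip_case)-ahead*Rt.apply([0,0,1])
    print('row cm/rad',np.round(np.r_[R0.inv().apply(t-o['tool_pos'])*100,(R0.inv()*Rt).as_rotvec()],3),'tcp',t.round(3))
def st():
    o=get_obs();R0=R.from_rotvec(o['tool_rot']);Z=R.from_euler('z',-YAW)
    tip=Z.apply(o['tool_pos']+.173*R0.apply([0,0,1])-C)*1000
    print('t',round(float(o['t']),2),'tip case',tip.round(1),'F case',Z.apply(o['contact_force']).round(2),'open',round(float(o['opening']),4),'grip',o['grip_force'],'q',np.round(o['q'],2))
E
python3 - <<'E'
from h import *
st();print(R.from_rotvec(get_obs()['tool_rot']).as_matrix().round(2))
for f in(0,1):row([-90,30,235],orient('x',f))
print(R.from_matrix(np.array(calibration('wrist')['pose'])[:3,:3]).as_matrix().round(2),np.array(calibration('wrist')['pose'])[:3,3])
E
```

```text
t 0.1 tip case [-275.6 -653.6  230.6] F case [ 0.49 -0.33 -0.37] open 0.0854 grip 0.0 q [-1.27  0.05  1.61  0.    1.48 -0.12]
[[ 0.91  0.41 -0.  ]
 [ 0.41 -0.91  0.  ]
 [ 0.   -0.   -1.  ]]
row cm/rad [ 4.6979e+01 -5.3058e+01 -3.3100e-01 -2.0000e-03 -1.0000e-03 -1.1110e+00] tcp [0.467 0.106 0.408]
row cm/rad [ 4.6979e+01 -5.3058e+01 -3.3100e-01 -1.0000e-03  2.0000e-03  2.0310e+00] tcp [0.467 0.106 0.408]
[[ 0.41  0.87  0.28]
 [-0.91  0.39  0.13]
 [-0.   -0.31  0.95]] [ 0.32788959 -0.53807622  0.37298212]
```

>>> arm_command([
  [[47,-53.1,-0.3,0,0,-1.111],[47,-53.1,-0.3,0,0,-1.111],[47,-53.1,-0.3,0,0,-1.111],[47,-53.1,-0.3,0,0,-1.111],[47,-53.1,-0.3,0,0,-1.111],[47,-53.1,-0.3,0,0,-1.111],[47,-53.1,-0.3,0,0,-1.111],[47,-53.1,-0.3,0,0,-1.111],[47,-53.1,-0.3,0,0,-1.111],[47,-53.1,-0.3,0,0,-1.111],[47,-53.1,-0.3,0,0,-1.111],[47,-53.1,-0.3,0,0,-1.111]],
], gripper=1, force=20)

```text
t: 1.1
tool_pos: [0.4047, -0.0909, 0.4066]
tool_rot: [2.264, 2.178, 0.0]
contact_force: [0.9, -0.9, 0.3]
opening: -0.0001
grip_force: 0.0
```

```bash
python3 - <<'E'
from h import *
st();row([-90,30,235],orient('x',0))
E
```

```text
t 1.1 tip case [-144.9 -169.5  233.6] F case [ 0.97 -0.89  0.29] open -0.0001 grip 0.0 q [-0.4  -0.49  2.07  0.    1.56 -0.36]
row cm/rad [19.955  5.485 -0.143  0.     0.    -0.   ] tcp [0.467 0.106 0.408]
```

>>> arm_command([
  [[20,5.5,0,0,0,0],[20,5.5,0,0,0,0],[20,5.5,0,0,0,0],[20,5.5,0,0,0,0],[20,5.5,0,0,0,0],[20,5.5,0,0,0,0],[20,5.5,0,0,0,0],[20,5.5,0,0,0,0]],
])

```text
t: 1.77
tool_pos: [0.4673, 0.1049, 0.4062]
tool_rot: [-2.262, -2.179, 0.002]
contact_force: [0.0, -0.6, -0.8]
opening: -0.0002
grip_force: 0.0
```

```bash
python3 - <<'E'
from h import *
st()
im,d,W=cloud('wrist');cv2.imwrite('pics/w1.png',im);np.save('w1.npy',W)
im2,d2,W2=cloud('top')
I=im.astype(int);red=(I[...,2]>I[...,1]+50)&(I[...,2]>I[...,0]+50)&(W[...,2]>.14)&(W[...,2]<.175)
S=W[red];print('red',np.median(S,0),np.percentile(S,2,0),np.percentile(S,98,0),red.sum())
t=S[S[:,2]>np.percentile(S[:,2],90)-.004]; print(cv2.minAreaRect(t[:,:2].astype(np.float32)*1000),t.mean(0))
E
```

```text
t 1.77 tip case [-90.1  28.4 233.2] F case [ 0.06 -0.61 -0.77] open -0.0002 grip 0.0 q [ 0.07 -0.31  1.94 -0.    1.51  0.1 ]
red [0.46912286 0.13116863 0.16093924] [0.4603286  0.12628182 0.14252532] [0.47818319 0.13559231 0.16236326] 617
((469.12957763671875, 130.63198852539062), (9.295618057250977, 18.479942321777344), 87.23948669433594) [0.46916155 0.13081429 0.16100624]
```

View pics/w1.png

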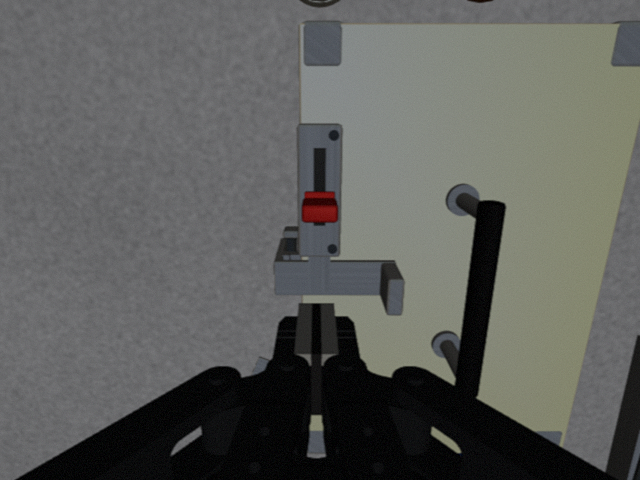

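Wrist view: red fin (320,207) on the guide cover (298–342, 125–255), lever with lip at (393,290), bolt just visible at (320,270), handle bar (482,300) clear.

```bash
python3 - <<'E'
from h import *
W=np.load('w1.npy')
def rect(n,u0,u1,v0,v1,z0,z1):
    S=W[v0:v1,u0:u1].reshape(-1,3);S=S[(S[:,2]>z0)&(S[:,2]<z1)]
    print(n,len(S),cv2.minAreaRect(S[:,:2].astype(np.float32)*1000),np.median(S[:,2]))
rect('guide',285,355,115,262,.1335,.1375)
rect('lip',375,415,255,320,.153,.159)
rect('bar',420,520,190,400,.168,.18)
i=[(v,u) for v,u in((31,306),(60,301),(120,299))]
L=W[15:440,296:640];
# left front corner: edge of lid vs y
for v in range(30,120,15):
    r=W[v];k=np.where(abs(r[:,2]-.12)<.005)[0];print(v,r[k[0]].round(4))
print([cw(p).round(4) for p in((-90,58,0),(-45,0,0),(0,0,0))])
E
```

```text
guide 4726 ((469.1604309082031, 134.531982421875), (83.03751373291016, 25.952953338623047), 87.76332092285156) 0.13569245366733987
lip 629 ((511.92425537109375, 76.86363220214844), (23.932567596435547, 10.260384559631348), 87.19587707519531) 0.15589499762698247
bar 4281 ((556.64599609375, 75.54838562011719), (119.29966735839844, 13.557668685913086), 88.01980590820312) 0.17115442446029625
30 [0.4608 0.2267 0.1189]
45 [0.4604 0.219  0.1194]
60 [0.4606 0.2112 0.1196]
75 [0.4602 0.2032 0.12  ]
90 [0.4598 0.1951 0.1185]
105 [0.4593 0.1867 0.1185]
[array([0.4683, 0.1344, 0.    ]), array([0.511 , 0.0747, 0.    ]), array([0.556, 0.073, 0.   ])]
```

```bash
sed -i 's/C=np.array(.*/C=np.array([.5568,.0749,0])/' h.py; python3 - <<'E'
from h import *
st();row([-90,29,146],orient('x',0))
E
```

```text
t 1.87 tip case [-90.6  25.4 233.5] F case [-0.44 -0.43  0.11] open 0.0003 grip 0.0 q [ 0.06 -0.31  1.94 -0.    1.51  0.1 ]
row cm/rad [ 3.530e-01  5.500e-02  8.755e+00 -0.000e+00  0.000e+00 -2.000e-03] tcp [0.468 0.107 0.319]
```

>>> arm_command([
  [[0.35,0.05,2,0,0,0],[0.35,0.05,4,0,0,0],[0.35,0.05,6,0,0,0],[0.35,0.05,7,0,0,0],[0.35,0.05,7.5,0,0,0],[0.35,0.05,8,0,0,0],[0.35,0.05,8.4,0,0,0],[0.35,0.05,8.75,0,0,0],[0.35,0.05,8.75,0,0,0],[0.35,0.05,8.75,0,0,0]],
])

```text
t: 2.7
tool_pos: [0.4683, 0.1083, 0.3198]
tool_rot: [2.263, 2.179, 0.001]
contact_force: [-0.5, -0.2, 0.3]
opening: -0.0002
grip_force: 0.0
```

```bash
python3 - <<'E'
from h import *
st();row([-90,29,146],orient('x',0))
im,d,W=cloud('wrist');cv2.imwrite('pics/w2.png',im);st()
E
```

```text
t 2.7 tip case [-89.6  30.  146.8] F case [-0.53 -0.2   0.3 ] open -0.0002 grip 0.0 q [ 0.07 -0.24  2.03  0.    1.35  0.11]
row cm/rad [-0.102 -0.031  0.084  0.001 -0.     0.   ] tcp [0.468 0.107 0.319]
t 2.75 tip case [-89.5  30.1 147. ] F case [-0.28  0.04 -0.6 ] open -0.0001 grip 0.0 q [ 0.07 -0.24  2.03  0.    1.35  0.11]
```

View pics/w2.png

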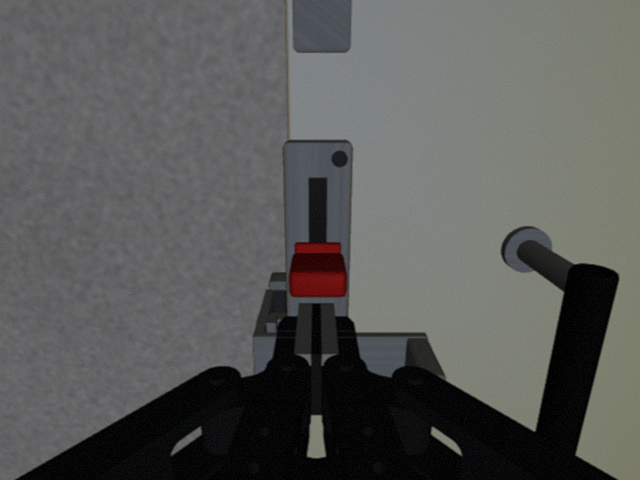

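>>> arm_command([
  [[0.2,0,0.1,0,0,0],[0.4,0,0.1,0,0,0],[0.55,0,0.1,0,0,0],[0.65,0,0.1,0,0,0],[0.75,0,0.1,0,0,0],[0.85,0,0.1,0,0,0],[0.95,0,0.1,0,0,0],[1.0,0,0.1,0,0,0],[1.05,0,0.1,0,0,0],[1.1,0,0.1,0,0,0],[1.1,0,0.1,0,0,0]],
])

```text
t: 3.67
tool_pos: [0.4686, 0.1193, 0.3185]
tool_rot: [2.263, 2.179, 0.0]
contact_force: [-0.2, -3.2, 2.1]
opening: -0.0
grip_force: 1.4
```

```bash
python3 - <<'E'
from h import *
st()
E
```

```text
t 3.67 tip case [-89.8  41.  145.5] F case [-0.09 -3.25  2.1 ] open -0.0 grip 1.4251714199781418 q [ 0.1  -0.23  2.02 -0.    1.35  0.13]
```

>>> arm_command([
  [[0.05,0,0,0,0,0],[0.1,0,0,0,0,0],[0.1,0,0,0,0,0]],
])

```text
t: 3.92
tool_pos: [0.4686, 0.1204, 0.3184]
tool_rot: [2.263, 2.179, 0.0]
contact_force: [-0.4, -3.2, 2.3]
opening: -0.0001
grip_force: 1.4
```

>>> arm_command([
  [[0.05,0,0,0,0,0],[0.1,0,0,0,0,0],[0.1,0,0,0,0,0]],
])

```text
t: 4.17
tool_pos: [0.4687, 0.1214, 0.3184]
tool_rot: [2.263, 2.179, 0.0]
contact_force: [-0.8, -2.6, 1.3]
opening: 0.0003
grip_force: 1.4
```

>>> arm_command([
  [[0.05,0,0,0,0,0],[0.1,0,0,0,0,0],[0.1,0,0,0,0,0]],
])

```text
t: 4.42
tool_pos: [0.4687, 0.1224, 0.3184]
tool_rot: [2.263, 2.179, 0.0]
contact_force: [-0.6, -2.6, 2.7]
opening: 0.0002
grip_force: 1.4
```

>>> arm_command([
  [[0.05,0,0,0,0,0],[0.1,0,0,0,0,0],[0.1,0,0,0,0,0]],
])

```text
t: 4.67
tool_pos: [0.4687, 0.1234, 0.3184]
tool_rot: [2.263, 2.179, 0.0]
contact_force: [-0.0, -3.5, 2.1]
opening: 0.0001
grip_force: 1.4
```

>>> arm_command([
  [[0.05,0,0,0,0,0],[0.1,0,0,0,0,0],[0.1,0,0,0,0,0]],
])

```text
t: 4.92
tool_pos: [0.4688, 0.1243, 0.3184]
tool_rot: [2.263, 2.179, 0.0]
contact_force: [0.6, -3.6, 3.3]
opening: 0.0001
grip_force: 1.4
```

>>> arm_command([
  [[0.05,0,0,0,0,0],[0.1,0,0,0,0,0],[0.1,0,0,0,0,0]],
])

```text
t: 5.17
tool_pos: [0.4688, 0.1254, 0.3184]
tool_rot: [2.263, 2.179, 0.0]
contact_force: [0.3, -3.5, 1.7]
opening: -0.0001
grip_force: 1.4
```

>>> arm_command([
  [[0.05,0,0,0,0,0],[0.1,0,0,0,0,0],[0.1,0,0,0,0,0]],
])

```text
t: 5.42
tool_pos: [0.4688, 0.1264, 0.3184]
tool_rot: [2.263, 2.179, 0.0]
contact_force: [0.3, -2.8, 2.3]
opening: 0.0002
grip_force: 1.4
```

>>> arm_command([
  [[0.05,0,0,0,0,0],[0.1,0,0,0,0,0],[0.1,0,0,0,0,0]],
])

```text
t: 5.67
tool_pos: [0.4689, 0.1274, 0.3184]
tool_rot: [2.263, 2.179, 0.0]
contact_force: [0.8, -3.8, 2.6]
opening: -0.0
grip_force: 1.4
```

>>> arm_command([
  [[0.05,0,0,0,0,0],[0.1,0,0,0,0,0],[0.1,0,0,0,0,0]],
])

```text
t: 5.92
tool_pos: [0.4689, 0.1283, 0.3183]
tool_rot: [2.263, 2.179, 0.0]
contact_force: [0.8, -3.3, 2.4]
opening: 0.0002
grip_force: 1.4
```

>>> arm_command([
  [[0.05,0,0,0,0,0],[0.1,0,0,0,0,0],[0.1,0,0,0,0,0]],
])

```text
t: 6.17
tool_pos: [0.4689, 0.1293, 0.3183]
tool_rot: [2.263, 2.179, 0.0]
contact_force: [0.5, -2.8, 2.0]
opening: 0.0004
grip_force: 1.4
```

>>> arm_command([
  [[0.05,0,0,0,0,0],[0.1,0,0,0,0,0],[0.1,0,0,0,0,0]],
])

```text
t: 6.42
tool_pos: [0.469, 0.1303, 0.3183]
tool_rot: [2.263, 2.179, 0.0]
contact_force: [1.0, -2.8, 2.2]
opening: 0.0001
grip_force: 1.4
```

>>> arm_command([
  [[0.05,0,0,0,0,0],[0.1,0,0,0,0,0],[0.1,0,0,0,0,0]],
])

```text
t: 6.67
tool_pos: [0.469, 0.1314, 0.3183]
tool_rot: [2.263, 2.179, 0.0]
contact_force: [0.8, -2.7, 2.1]
opening: 0.0004
grip_force: 1.4
```

>>> arm_command([
  [[0.05,0,0,0,0,0],[0.1,0,0,0,0,0],[0.1,0,0,0,0,0]],
])

```text
t: 6.92
tool_pos: [0.4691, 0.1324, 0.3183]
tool_rot: [2.263, 2.179, 0.0]
contact_force: [1.2, -3.4, 2.6]
opening: -0.0002
grip_force: 1.4
```

>>> arm_command([
  [[0.05,0,0,0,0,0],[0.1,0,0,0,0,0],[0.1,0,0,0,0,0]],
])

```text
t: 7.17
tool_pos: [0.4691, 0.1334, 0.3183]
tool_rot: [2.263, 2.179, 0.0]
contact_force: [1.1, -2.5, 1.6]
opening: 0.0002
grip_force: 1.4
```

>>> arm_command([
  [[0.05,0,0,0,0,0],[0.1,0,0,0,0,0],[0.1,0,0,0,0,0]],
])

```text
t: 7.42
tool_pos: [0.4691, 0.1344, 0.3183]
tool_rot: [-2.263, -2.179, -0.0]
contact_force: [0.9, -2.5, 1.2]
opening: 0.0002
grip_force: 1.4
```

>>> arm_command([
  [[0.05,0,0,0,0,0],[0.1,0,0,0,0,0],[0.1,0,0,0,0,0]],
])

```text
t: 7.67
tool_pos: [0.4692, 0.1354, 0.3184]
tool_rot: [-2.263, -2.179, -0.0]
contact_force: [1.5, -2.1, 1.7]
opening: 0.0001
grip_force: 1.4
```

>>> arm_command([
  [[0.05,0,0,0,0,0],[0.1,0,0,0,0,0],[0.1,0,0,0,0,0]],
])

```text
t: 7.92
tool_pos: [0.4692, 0.1359, 0.3183]
tool_rot: [2.262, 2.178, -0.003]
contact_force: [1.4, -6.7, 1.7]
opening: 0.0001
grip_force: 3.1
```

>>> arm_command([
  [[0.02,0,0,0,0,0],[0.02,0,0,0,0,0]],
])

```text
t: 8.08
tool_pos: [0.4692, 0.1359, 0.3183]
tool_rot: [2.262, 2.178, -0.003]
contact_force: [0.0, -7.7, 1.7]
opening: -0.0
grip_force: 3.4
```

>>> arm_command([
  [[0.03,0,0,0,0,0],[0.03,0,0,0,0,0],[0.03,0,0,0,0,0]],
])

```text
t: 8.33
tool_pos: [0.4692, 0.1361, 0.3183]
tool_rot: [2.262, 2.177, -0.004]
contact_force: [0.8, -7.9, 2.2]
opening: 0.0002
grip_force: 3.8
```

Stopped with about 5 N on the stop beyond friction. Back off, rise, and turn for the lip.

>>> arm_command([
  [[-0.5,0,0,0,0,0],[-1,0,0,0,0,0],[-1,0,-3,0,0,0],[-1,0,-6,0,0,0],[-1,0,-6,0,0,0]],
])

```text
t: 8.75
tool_pos: [0.4699, 0.127, 0.3844]
tool_rot: [2.26, 2.176, 0.013]
contact_force: [0.4, 1.0, 0.2]
opening: -0.0001
grip_force: 0.0
```

```bash
python3 - <<'E'
from h import *
st();row([-23.5,0,200],orient('y',0));row([-23.5,0,140],orient('y',0))
E
```

```text
t 8.75 tip case [-87.2  49.2 211.4] F case [0.38 0.97 0.15] open -0.0001 grip 0.0 q [ 0.11 -0.28  1.95  0.    1.46  0.15]
row cm/rad [-4.876e+00  6.517e+00  1.179e+00  9.000e-03  5.000e-03 -1.571e+00] tcp [0.533 0.076 0.373]
row cm/rad [-4.894e+00  6.464e+00  7.179e+00  9.000e-03  5.000e-03 -1.571e+00] tcp [0.533 0.076 0.313]
```

>>> arm_command([
  [[-4.9,6.4,0.6,0,0,-1.571],[-4.9,6.4,0.6,0,0,-1.571],[-4.9,6.4,0.6,0,0,-1.571],[-4.9,6.4,0.6,0,0,-1.571],[-4.9,6.4,0.6,0,0,-1.571],[-4.9,6.4,0.6,0,0,-1.571],[-4.9,6.4,0.6,0,0,-1.571],[-4.9,6.4,0.6,0,0,-1.571],[-4.9,6.4,0.6,0,0,-1.571],[-4.9,6.4,0.6,0,0,-1.571],[-4.9,6.4,0.6,0,0,-1.571],[-4.9,6.4,0.6,0,0,-1.571]],
])

```text
t: 9.75
tool_pos: [0.5306, 0.0755, 0.3716]
tool_rot: [-0.162, -3.136, -0.002]
contact_force: [-0.2, -0.3, 0.2]
opening: -0.0001
grip_force: 0.0
```

>>> arm_command([
  [[0,0,0,0,0,-0.07],[0,0,0,0,0,-0.07],[0,0,0,0,0,-0.07],[0,0,0,0,0,-0.07]],
])

```text
t: 10.08
tool_pos: [0.5308, 0.0754, 0.372]
tool_rot: [-0.064, -3.14, -0.001]
contact_force: [-0.1, 0.9, -1.1]
opening: -0.0002
grip_force: 0.0
```

```bash
python3 - <<'E'
from h import *
st();row([-23.5,0,140],orient('y',0))
im,d,W=cloud('wrist');im2,_,T=cloud('top')
I=im.astype(int);red=(I[...,2]>I[...,1]+50)&(I[...,2]>I[...,0]+50)&(W[...,2]>.155)&(W[...,2]<.175)
if red.any():
  p=(np.median(W[red],0)-C)*1000;print('red case',R.from_euler('z',-YAW).apply(p),red.sum())
cv2.imwrite('pics/w3.png',im)
E
```

```text
t 10.08 tip case [-26.1  -0.4 199. ] F case [-0.14  0.89 -1.11] open -0.0002 grip 0.0 q [ 0.   -0.14  1.85  0.    1.43 -1.53]
row cm/rad [-2.540e-01  4.200e-02  5.898e+00  1.000e-03 -1.000e-03 -3.000e-03] tcp [0.533 0.076 0.313]
red case [-90.07696186  71.92501413 161.01231118] 916
```

View pics/w3.png

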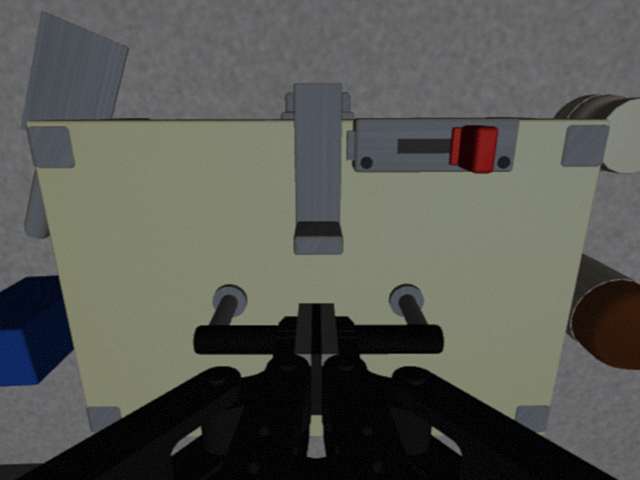

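The fin is at case y ≈ 72 mm (475,148), and the bolt end (351,145) is clear of the lever edge (342). The fingers stand between lip and handle, so I descend.

>>> arm_command([
  [[-0.25,0,0,0,0,0],[-0.25,0,2,0,0,0],[-0.25,0,3.5,0,0,0],[-0.25,0,4.5,0,0,0],[-0.25,0,5.5,0,0,0],[-0.25,0,5.9,0,0,0],[-0.25,0,5.9,0,0,0]],
])

```text
t: 10.77
tool_pos: [0.5332, 0.0753, 0.3121]
tool_rot: [-0.062, -3.139, 0.0]
contact_force: [0.5, 0.1, 0.0]
opening: 0.0002
grip_force: 0.0
```

```bash
python3 - <<'E'
from h import *
st()
E
```

```text
t 10.77 tip case [-24.   -0.5 139.1] F case [0.51 0.07 0.03] open 0.0002 grip 0.0 q [ 0.   -0.08  1.9   0.    1.32 -1.53]
```

>>> arm_command([
  [[0.3,0,0,0,0,0],[0.5,0,0,0,0,0],[0.7,0,0,0,0,0],[0.9,0,0,0,0,0],[1.1,0,0,0,0,0],[1.3,0,0,0,0,0]],
])

```text
t: 11.27
tool_pos: [0.5226, 0.0757, 0.3178]
tool_rot: [0.062, 3.128, 0.0]
contact_force: [9.4, -0.7, 8.0]
opening: 0.0004
grip_force: 4.8
```

Finger friction on the rising lip resists a purely level push, so I follow the arc upward.

>>> arm_command([
  [[0,0,-0.5,0,0,0],[0.2,0,-0.8,0,0,0],[0.5,0,-1.0,0,0,0],[0.8,0,-1.2,0,0,0],[1.1,0,-1.3,0,0,0],[1.1,0,-1.3,0,0,0]],
])

```text
t: 11.77
tool_pos: [0.5099, 0.0762, 0.3288]
tool_rot: [0.061, 3.135, -0.0]
contact_force: [5.6, -0.8, 5.4]
opening: 0.0001
grip_force: 3.2
```

```bash
python3 - <<'E'
from h import *
st()
E
```

```text
t 11.77 tip case [-45.9  -0.4 155.8] F case [ 5.61 -0.57  5.39] open 0.0001 grip 3.206644132733345 q [ 0.   -0.15  1.94 -0.    1.35 -1.53]
```

>>> arm_command([
  [[0.3,0,-0.1,0,0,0],[0.7,0,-0.2,0,0,0],[1.1,0,-0.2,0,0,0],[1.5,0,-0.1,0,0,0],[2.0,0,0,0,0,0],[2.5,0,0,0,0,0],[2.5,0,0,0,0,0]],
])

```text
t: 12.35
tool_pos: [0.4869, 0.0772, 0.3335]
tool_rot: [0.061, 3.125, 0.0]
contact_force: [6.1, -0.7, 15.1]
opening: 0.0001
grip_force: 6.2
```

```bash
python3 - <<'E'
from h import *
st()
im,d,W=cloud('wrist');cv2.imwrite('pics/w4.png',im)
E
```

```text
t 12.35 tip case [-67.2  -0.3 160.6] F case [ 6.09 -0.48 15.12] open 0.0001 grip 6.179859414696693 q [ 0.01 -0.22  1.99 -0.    1.36 -1.53]
```

View pics/w4.png

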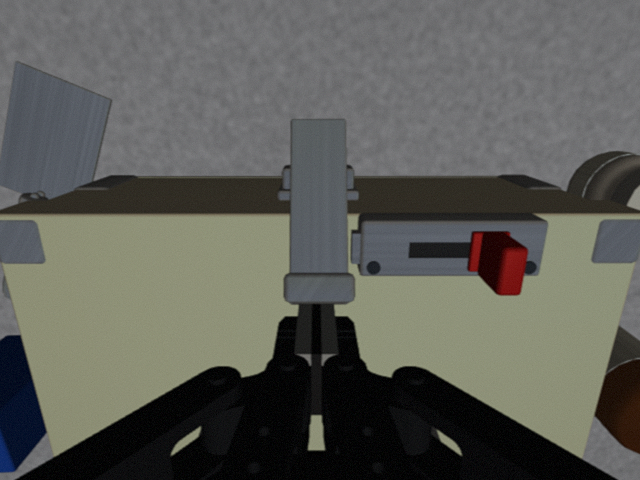

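The lever is lifting but the tip rides on the lip's tilted face. I drop the finger behind and below the lever end, then push level.

>>> arm_command([
  [[-1.2,0,-0.5,0,0,0],[-2.5,0,-0.5,0,0,0],[-2.5,0,0,0,0,0],[-2.5,0,1,0,0,0],[-2.5,0,1.8,0,0,0],[-2.5,0,1.8,0,0,0]],
])

```text
t: 12.9
tool_pos: [0.5074, 0.0763, 0.3041]
tool_rot: [-0.061, -3.133, 0.0]
contact_force: [-0.4, 0.4, 0.1]
opening: -0.0
grip_force: 0.0
```

```bash
python3 - <<'E'
from h import *
st()
E
```

```text
t 12.9 tip case [-50.7  -0.5 131.1] F case [-0.39  0.41  0.07] open -0.0 grip 0.0 q [ 0.   -0.13  1.96  0.    1.32 -1.53]
```

>>> arm_command([
  [[0.6,0,0,0,0,0],[1.2,0,0,0,0,0],[1.7,0,0,0,0,0],[2.2,0,0,0,0,0],[2.7,0,0,0,0,0],[3.2,0,0,0,0,0],[3.6,0,0,0,0,0],[3.6,0,0,0,0,0]],
])

```text
t: 13.57
tool_pos: [0.4726, 0.0777, 0.3082]
tool_rot: [-0.061, -3.14, -0.0]
contact_force: [1.0, -0.6, -1.1]
opening: 0.0
grip_force: 0.0
```

```bash
python3 - <<'E'
from h import *
st()
E
```

```text
t 13.57 tip case [-84.3  -0.4 135.2] F case [ 0.98 -0.53 -1.06] open 0.0 grip 0.005166601895325584 q [ 0.01 -0.23  2.04  0.    1.33 -1.52]
```

>>> arm_command([
  [[0.5,0,0,0,0,0],[1,0,0,0,0,0],[1.5,0,0,0,0,0],[2,0,0,0,0,0],[2.5,0,0,0,0,0],[3,0,0,0,0,0],[3.5,0,0,0,0,0],[4,0,0,0,0,0],[4.4,0,0,0,0,0],[4.4,0,0,0,0,0],[4.4,0,0,0,0,0]],
])

```text
t: 14.48
tool_pos: [0.4292, 0.0794, 0.3083]
tool_rot: [-0.061, -3.141, -0.0]
contact_force: [-0.1, -0.4, -0.1]
opening: -0.0002
grip_force: 0.0
```

```bash
python3 - <<'E'
from h import *
st()
im,d,W=cloud('wrist');cv2.imwrite('pics/w5.png',im);st()
E
```

```text
t 14.48 tip case [-127.7   -0.3  135.3] F case [-0.07 -0.42 -0.08] open -0.0002 grip 0.0 q [ 0.01 -0.35  2.13  0.    1.35 -1.52]
t 14.53 tip case [-127.5   -0.4  135.4] F case [-0.2   0.5  -0.21] open -0.0 grip 0.0 q [ 0.01 -0.35  2.13  0.    1.35 -1.52]
```

View pics/w5.png

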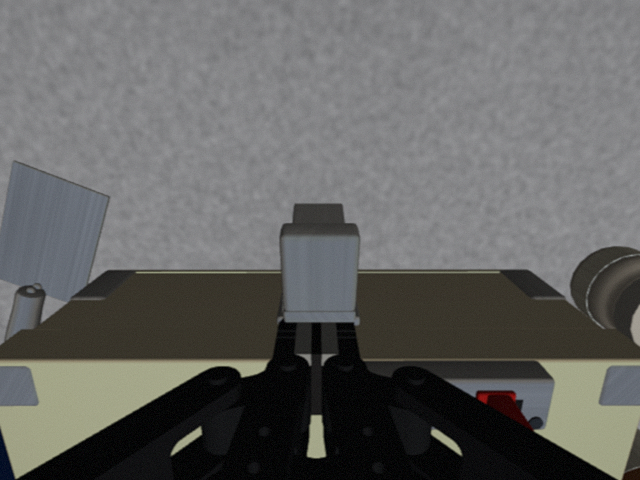

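The lever stands well past upright (lip face seen at (320,270), in front of the case). Now up and over to the handle.

>>> arm_command([
  [[-1,0,-1,0,0,0],[-3,0,-4,0,0,0],[-6,0,-7.5,0,0,0.1],[-6,0,-7.5,0,0,0.1]],
], gripper=0)

```text
t: 14.87
tool_pos: [0.4933, 0.0767, 0.3902]
tool_rot: [0.223, 3.122, 0.001]
contact_force: [0.8, -0.2, 1.2]
opening: 0.0429
grip_force: 0.0
```

```bash
python3 - <<'E'
from h import *
st();row([0,0,210],orient('x',0))
E
```

```text
t 14.87 tip case [-61.6  -0.5 217.2] F case [ 0.84 -0.16  1.15] open 0.0429 grip 0.0 q [ 0.01 -0.25  1.92 -0.    1.46 -1.42]
row cm/rad [-6.307  0.721  0.793  0.01   0.008  1.466] tcp [0.557 0.075 0.383]
```

>>> arm_command([
  [[-6.3,0.7,0.5,0,0,1.466],[-6.3,0.7,0.5,0,0,1.466],[-6.3,0.7,0.5,0,0,1.466],[-6.3,0.7,0.5,0,0,1.466],[-6.3,0.7,0.5,0,0,1.466],[-6.3,0.7,0.5,0,0,1.466],[-6.3,0.7,0.5,0,0,1.466],[-6.3,0.7,0.5,0,0,1.466],[-6.3,0.7,0.5,0,0,1.466],[-6.3,0.7,0.5,0,0,1.466],[-6.3,0.7,0.5,0,0,1.466],[-6.3,0.7,0.5,0,0,1.466]],
])

```text
t: 15.87
tool_pos: [0.553, 0.0752, 0.3782]
tool_rot: [-2.265, -2.177, 0.0]
contact_force: [-0.6, -0.4, 0.5]
opening: 0.0427
grip_force: 0.0
```

>>> arm_command([
  [[0,0,0,0,0,0],[0,0,0,0,0,0],[0,0,0,0,0,0]],
])

```text
t: 16.12
tool_pos: [0.5529, 0.0752, 0.3783]
tool_rot: [-2.257, -2.185, 0.0]
contact_force: [-1.0, 0.2, -1.2]
opening: 0.0427
grip_force: 0.0
```

```bash
python3 - <<'E'
from h import *
st();row([0,0,147],orient('x',0))
E
```

```text
t 16.12 tip case [-3.900e+00  2.000e-01  2.053e+02] F case [-1.06  0.17 -1.19] open 0.0427 grip 0.0 q [ 0.   -0.09  1.8   0.    1.43  0.03]
row cm/rad [-0.018  0.39   5.827 -0.     0.     0.006] tcp [0.557 0.075 0.32 ]
```

>>> arm_command([
  [[0,0.4,1,0,0,0],[0,0.4,3,0,0,0],[0,0.4,4.5,0,0,0],[0,0.4,5.5,0,0,0],[0,0.4,5.8,0,0,0],[0,0.4,5.8,0,0,0],[0,0.4,5.8,0,0,0]],
])

```text
t: 16.7
tool_pos: [0.5571, 0.0751, 0.3207]
tool_rot: [2.259, 2.183, 0.001]
contact_force: [0.8, -0.1, 0.8]
opening: 0.0426
grip_force: 0.0
```

>>> arm_command([
  [[0,0,0,0,0,0],[0,0,0,0,0,0],[0,0,0,0,0,0],[0,0,0,0,0,0],[0,0,0,0,0,0],[0,0,0,0,0,0]],
], gripper=1, force=50)

```text
t: 17.2
tool_pos: [0.5573, 0.0751, 0.3217]
tool_rot: [2.258, 2.182, 0.003]
contact_force: [0.9, 0.2, 4.3]
opening: 0.0123
grip_force: 48.8
```

```bash
python3 - <<'E'
from h import *
st()
r=np.hypot(100,74);p0=np.arctan2(74,-100)
for t in(.1,.2,.3,.4,.5,.6,.7,.8,.9,1.0):print(t,round(r*np.cos(p0-t)+100,1),round(r*np.sin(p0-t)-74,1))
E
```

```text
t 17.2 tip case [  1.    0.2 148.7] F case [0.94 0.26 4.33] open 0.0123 grip 48.83414089679718 q [ 0.   -0.03  1.84  0.    1.33  0.04]
0.1 7.9 9.6
0.2 16.7 18.4
0.3 26.3 26.2
0.4 36.7 33.1
0.5 47.7 38.9
0.6 59.2 43.5
0.7 71.2 47.0
0.8 83.4 49.3
0.9 95.8 50.3
1.0 108.2 50.1
```

>>> arm_command([
  [[0,0.2,-0.25,0,0,0],[0,0.39,-0.49,0,0,0],[0,0.8,-0.96,0,0,0],[0,1.23,-1.4,0,0,0],[0,1.67,-1.84,0,0,0],[0,2.14,-2.24,0,0,0],[0,2.63,-2.62,0,0,0],[0,2.63,-2.62,0,0,0]],
])

```text
t: 17.87
tool_pos: [0.5809, 0.0743, 0.3443]
tool_rot: [-2.25, -2.175, 0.019]
contact_force: [-15.3, 0.3, 3.6]
opening: 0.012
grip_force: 49.4
```

```bash
python3 - <<'E'
from h import *
st()
im,d,W=cloud('top');cv2.imwrite('pics/t2.png',im)
E
```

```text
t 17.87 tip case [ 21.1   0.2 171.3] F case [-15.3   -0.25   3.61] open 0.012 grip 49.39934492111206 q [ 0.    0.01  1.76 -0.    1.39  0.03]
```

>>> arm_command([
  [[0,0.52,-0.36,0,0,0],[0,1.04,-0.69,0,0,0],[0,1.6,-1.0,0,0,0],[0,2.14,-1.27,0,0,0],[0,2.7,-1.5,0,0,0],[0,3.29,-1.73,0,0,0],[0,3.9,-1.92,0,0,0],[0,4.49,-2.08,0,0,0],[0,4.49,-2.08,0,0,0]],
])

```text
t: 18.67
tool_pos: [0.6283, 0.0726, 0.3721]
tool_rot: [2.259, 2.183, -0.001]
contact_force: [-11.7, -0.4, 14.7]
opening: 0.0122
grip_force: 49.9
```

```bash
python3 - <<'E'
from h import *
st()
E
```

```text
t 18.67 tip case [ 71.5   0.3 199.1] F case [-11.63  -0.85  14.74] open 0.0122 grip 49.930397272109985 q [-0.    0.09  1.63 -0.    1.42  0.03]
```

>>> arm_command([
  [[0,0.6,-0.3,0,0,0],[0,1.2,-0.4,0,0,0],[0,1.8,-0.45,0,0,0],[0,2.5,-0.5,0,0,0],[0,3.1,-0.5,0,0,0],[0,3.7,-0.5,0,0,0],[0,4.3,-0.45,0,0,0],[0,4.3,-0.45,0,0,0],[0,4.3,-0.45,0,0,0]],
])

```text
t: 19.42
tool_pos: [0.6713, 0.071, 0.3742]
tool_rot: [2.259, 2.183, -0.001]
contact_force: [-4.6, -0.8, 6.6]
opening: 0.0124
grip_force: 51.7
```

```bash
python3 - <<'E'
from h import *
st()
im,d,W=cloud('side');cv2.imwrite('pics/s2.png',im[170:350,200:440].repeat(3,0).repeat(3,1))
E
```

```text
t 19.42 tip case [114.5   0.4 201.2] F case [-4.58 -1.02  6.55] open 0.0124 grip 51.66692912578583 q [-0.    0.19  1.52 -0.    1.44  0.03]
```

View pics/s2.png

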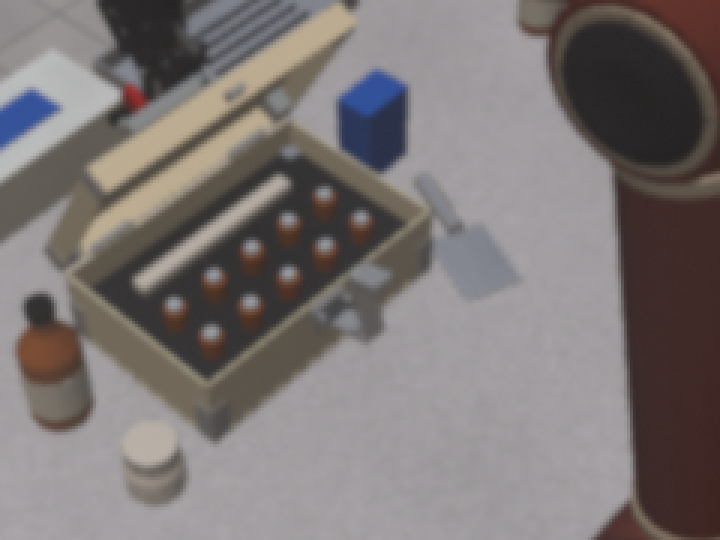

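Lid is open about 60° and the lever hangs forward. Releasing gently and withdrawing upward.

>>> arm_command([
  [[0,0,0,0,0,0],[0,0,0,0,0,0],[0,0,0,0,0,0],[0,0,0,0,0,0],[0,0,-0.5,0,0,0],[0,0,-1.5,0,0,0],[0,0,-3,0,0,0],[0,0,-5,0,0,0],[0,0,-7,0,0,0],[0,0,-9,0,0,0],[0,0,-11,0,0,0],[0,0,-11,0,0,0]],
], gripper=0.3)

```text
t: 20.47
tool_pos: [0.6712, 0.0712, 0.4901]
tool_rot: [2.254, 2.177, 0.013]
contact_force: [0.5, 0.0, 1.4]
opening: 0.0299
grip_force: 0.0
```

```bash
python3 - <<'E'
from h import *
st()
im,d,W=cloud('side');cv2.imwrite('pics/s3.png',im[130:350,180:440].repeat(2,0).repeat(2,1))
E
```

```text
t 20.47 tip case [116.4   0.7 317.1] F case [0.48 0.05 1.35] open 0.0299 grip 0.0 q [-0.    0.13  1.39  0.    1.61  0.03]
```

View pics/s3.png

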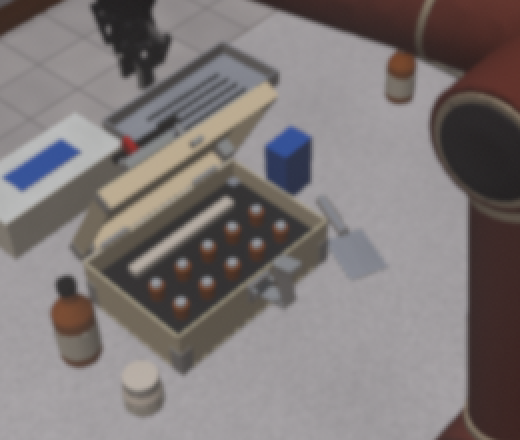

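The gripper is clear above, the lid stays open at about 60°, the lever is swung forward and the tab at (130,147) is still slid back.

```bash
python3 -c "from station import *;print(finish_job())"
```

```text
the job is handed in; nothing more can be done
None
```

Job handed in at about 20.5 s: the tab was slid up to its stop with about 5 N, the latch was swung over past upright, and the lid stands open by itself at about 60° with the gripper clear; the other things look undisturbed, and no verdict came back on hand-in.

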